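# Take a pack of mounted points off the springy wire hook

### The job

Take the hanging pack of mounted points off the wire hook of the display stand - slide it outward to the bend, then lift it over the upturned tip as it goes - and stand it upright in the grey tray. Feel your way and never load the hook with more than 10 N (about a kilogram), or the wire bends; do not let the pack drop, and leave the oil bottle, the loupe and the tape roll where they are.

Things in the scene. Friction and masses are not known exactly. Their poses are not given: they have to be found in the camera images.
- stand: Fixed display stand: dark steel foot plate 200 x 90 x 12 mm with an aluminium clamp carriage on it, from which a 6 mm steel wire hook rises. Origin: underside of the plate, on the wire's line, 85 mm from its rear and 115 mm from its front edge; z up, -x is the way the hook points. The carriage is clamped at an unmeasured place along the plate, so the hook's reach must be felt or seen.
- stand_wire (a point): Point above the stand's origin (stand axes) on the centre line of the hook's level run, 132 mm above the bench. The 6 mm wire runs level along -x and turns up at 45 degrees somewhere from 63 to 123 mm in front of this point, going on 24 mm out and 24 mm up to a round end. The wire is springy: about 1 mm for 4.5 N along x, and at the upturn 1 mm for 4 N or more vertically; it springs back.
- pack: Loose pack, 0.08 to 0.16 kg, hung on the hook, underside about 53 mm above the bench. Clear box 30 (x) x 52 (y) x 52 (z) mm below, blue card above it, 4 mm thick (x) and 52 wide, black finger grip on top. 142 mm tall; it can stand by itself. Origin: centre of the flat underside; z up, x through the card's thickness, as it hangs nearly along the stand's x.
- pack_grip (a point): Centre of the black finger grip on top of the pack, 12 (x) x 36 (y) x 28 (z) mm, 128 mm above the pack's underside; pack axes.
- pack_window (a point): Centre of the closed window in the card, 16 mm wide (y) and 14 mm high, 75 mm above the pack's underside; the wire passes through it and the pack hangs by its upper edge. On the level wire the pack can be raised 8 mm before the lower edge meets the wire; on the 45 degree upturn, kept upright, it has only about 1.5 mm of vertical play.
- tray: Fixed grey open tray, 118 (x) x 108 (y) mm outside, 22 mm high, walls 4 mm, top of its floor 4 mm above the bench. Origin: centre of the underside.
- oil_bottle: Loose dark bottle, 42 mm across, 69 mm high, beside the stand; origin at the centre of its underside. Leave alone.
- loupe: Loose black eye loupe, 42 mm across, 21 mm high, beside the tray; origin at the centre of its underside. Leave alone.
- tape_roll: Loose roll of masking tape, 86 mm across, 24 mm high, lying flat; origin at the centre of its underside. Leave alone.
Mind the look-alikes: they are no part of the job. There is more than one size of the pack; the job needs the larger.

How it is judged:
On the way:
1. the pack is off the hook (its window farther than 165 mm from the stand's origin, seen from above) (horizontal distance between pack_window and stand above 0.165 m), for 0.1 s.
At the end, for the whole second after the job is handed in: The pack stands upright (within 0.1 rad) and at rest on the tray's floor: its underside less than 10 mm above the tray's underside, its centre within 55 mm of the tray's centre seen from above (horizontal distance between pack and tray below 0.055 m and z of pack in the frame of tray below 0.01 m and angle between pack's own z axis and vertical below 0.1 rad and linear speed of pack below 0.02 m/s and contact force between pack and tray above 0.2 N); the robot touches nothing.
It fails at once if the pack loads the hook or its stand with more than 10 N (contact force between pack and stand above 10 N).
It fails at once if the pack is dropped (moving faster than 0.45 m/s with no finger touching it) (linear speed of pack above 0.45 m/s and contact force between pack and the fingers below 0.05 N).
It fails at once if the oil bottle is moved more than 25 mm (distance of oil_bottle from where it was at the start of the episode above 0.025 m).
It fails at once if the loupe is moved more than 25 mm (distance of loupe from where it was at the start of the episode above 0.025 m).
It fails at once if the tape roll is moved more than 25 mm (distance of tape_roll from where it was at the start of the episode above 0.025 m).
It also fails if it takes over 67 s, if anything falls off the work surface, if the arm or the gripper's body presses on something with over 40 N, if the wrist force passes 120 N, or if a joint passes its speed limit or range.

### The arm

A 7-joint arm with a two-finger parallel gripper is mounted at the origin on a cart in front of the work surface, level with it; the furniture and walls round the work are solid. World frame = base frame: x ahead of the robot, y to its left, z up, the work surface at z = 0. Lengths are in m, angles in rad, forces in N, time in s.
With the tool pointing down it reaches from about 0.4 to 0.85 m from the base axis. Payload 10.4 kg.
Tool frame: the origin (TCP) lies between the finger pads; the fingertips stand ahead of it and the grasp point (between the pads) lies 5 mm behind it (manip.tip_extent is the z of the fingertips in the tool frame, in m); z points along the fingers, y is the line along which they close (so a half turn about z gives the same grasp; the last joint's range is limited). The gripper opens to 85 mm and grips with 20 to 120 N. Pads are 22 mm wide; open, the fingers measure 114 mm over their backs; the gripper's body (76 mm by 85 mm) begins 54 mm behind the grasp point. The pads swing forward as they close: fully open they stand 13 mm farther back than shut.
Start: joints at [-1.221, 0.332, -0.065, 1.46, 0.022, 1.35, -0.088], TCP at [0.228, 0.582, 0.221] pointing down, gripper open.
Joint ranges: [-2.6, 2.6], [-0.5, 2.12], [-1.47, 1.34], [0.16, 2.42], [-1.27, 4.41], [0.06, 2.06], [-2.6, 2.6]. Speed limits (rad/s): [2.22, 2.22, 2.79, 2.79, 3.14, 3.14, 3.14].

### API

Orientations are given as a unit quaternion [x, y, z, w].
In Python, from workcell import status, viewer, manip gives the robot as it stands.
- The arm moves only by the tool play_rows, never from a script. Its argument "plan" is one flat list of numbers, 7 for each row, row after row: the turn, a rotation vector about the tool's x, y, z in degrees, then the shift along the tool's x, y, z in m, then the opening, from 0 (shut) to 1 (fully open). In form: [ax, ay, az, dx, dy, dz, grip, ax, ay, az, dx, dy, dz, grip, ...]. A call has 1 to 20 rows; each row is the pose to reach, as a shift and turn from the pose commanded when the call began, along the tool's axes at that moment; what a row does not reach only later rows make up. A row lasts 1/8 s, in which the tool goes at most 62.5 mm and 10.7 degrees, less where a joint would pass 70% of its speed; a pose out of reach is approached as far as the arm can. A call with a gripper value outside its range is refused whole. The fingers move at their own pace and stop on an object; "squeeze" is the grip in N (left out, the last holds). Time passes only in rows, so rows that repeat a pose let the fingers close. It gives the time, the measured TCP pose, the force, the opening and the grip force at its end, in the units of the state.
- status.get_obs(): the state, without advancing time (a new reading comes with each control period).
- viewer.camera(name): name is "scene" or "top" or "wrist"; returns the picture (400x640x3 uint8, red, green, blue); there is no depth.
- viewer.camera_model(name): a dict with "fx", "fy", "cx", "cy" (pixels), "R" (3x3) and "t" (3): a world point X has camera coordinates R X + t. Camera axes: x right, y down, z forward; pixel columns grow to the right and rows downward; lengths in m; the calibration is good to about 2 mm. A picture is of the moment at which its call begins: read the wrist's pose just before it. camera_model takes no time and is no camera call; for the wrist camera it gives the pose at the moment of the call.
- manip.hand_in(): hands the job in; it is judged then, once.
The state is a dict: "clock": time; "joint_pos": joint angles; "joint_velocities": joint speeds; "tau": joint torques, N m; "position": TCP position; "ee_rot": TCP orientation; "ft_force": force on the tool from outside, world axes, zero at the start; "torque": the same for the moment, N m; "grip_width": opening from 0.0 (shut) to 1.0 (fully open); "grasp_force": force on a finger pad.
Only numpy, scipy, OpenCV 4.12 (cv2) and the standard library are available. Lean on these libraries where they do the work, as an engineer would, in place of code of your own. Each camera call takes 0.05 s, during which the arm holds its last target. There are 200 camera calls.

## Working session

There is one attempt and no reset: what is moved stays moved. The work goes in short steps, Python scripts to look and compute and a tool call to move; the robot and the scene stay as the last step left them, time stands still between calls to the robot, and variables do not carry over. Pictures are saved under pics/ and viewed, at most 10 in all, crops included, and the job is handed in when it is done.

Besides the shell and the picture viewer there is one more tool, called after "Call:" as name(argument=value, ...), one argument or row to a line, values as JSON. play_rows: Moves the arm, as the interface text tells. Its arguments: {"type":"object","properties":{"plan":{"type":"array","items":{"type":"number"}},"squeeze":{"type":"number"}},"required":["plan"]}

```bash
mkdir -p pics; ls
python3 - <<'E'
from workcell import status, viewer, manip
import cv2, numpy as np
for n in ("scene","top"):
    im=viewer.camera(n); cv2.imwrite(f"pics/{n}0.png",im[:,:,::-1])
    m=viewer.camera_model(n); print(n,{k:np.round(v,4).tolist() for k,v in m.items()})
o=status.get_obs(); print(o, manip.tip_extent)
E
```

```text
pics
scene {'fx': 454.786, 'fy': 454.786, 'cx': 322.9555, 'cy': 200.3527, 'R': [[0.5506, -0.8347, -0.0142], [-0.4108, -0.256, -0.8751], [0.7267, 0.4876, -0.4838]], 't': [-0.4735, 0.2861, 0.898]}
top {'fx': 429.141, 'fy': 429.141, 'cx': 321.5623, 'cy': 199.3453, 'R': [[-0.0196, -0.9998, 0.0047], [-0.981, 0.0183, -0.1933], [0.1932, -0.0084, -0.9811]], 't': [-0.189, 0.5782, 1.0515]}
{'clock': 0.1, 'joint_pos': array([-1.22059134,  0.33283686, -0.06471053,  1.46084411,  0.02162602,
        1.34988535, -0.08851394]), 'joint_velocities': array([-0.00172663, -0.00235511, -0.0002012 , -0.00053942,  0.00117627,
        0.00169596,  0.00014427]), 'tau': array([ 9.77703930e-04, -6.26741910e+01,  4.90132661e-02, -3.92431712e+01,
        1.63484551e-02,  6.88053580e-03, -3.46889306e-05]), 'position': array([0.22752495, 0.5817508 , 0.22028424]), 'ee_rot': array([ 1.85314718e-01,  9.82679016e-01, -6.33617243e-04, -7.98425964e-05]), 'ft_force': array([-0.16467102, -0.61703709,  0.25793818]), 'torque': array([-0.00469317,  0.01951995, -0.01339163]), 'grasp_force': 0.0, 'grip_width': 1.0006618396914226} 0.014
```

View pics/scene0.png

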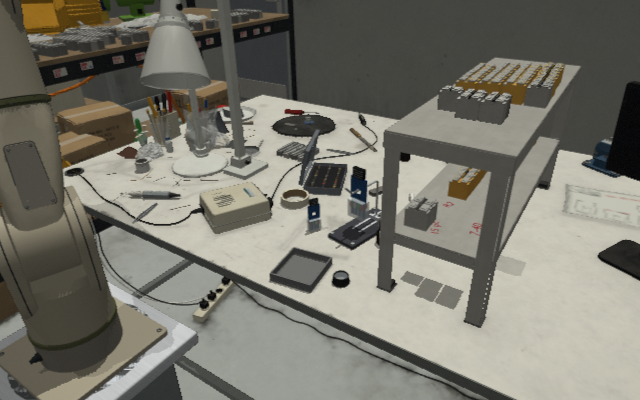

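View pics/top0.png

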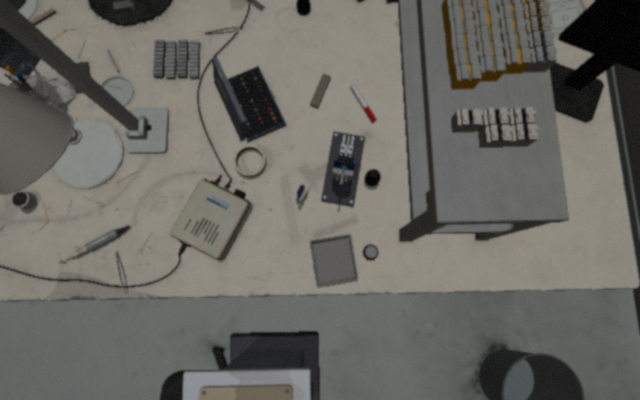

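The scene view shows the larger pack hanging at about (358,190), a smaller look-alike standing at (314,213), the tray at (302,270) and the loupe at (341,278). In the top view the stand is at (343,168), the oil bottle at (372,178) and the tape at (250,162). I'll zoom in on both.

Run:
```python
import cv2, numpy as np
a=cv2.imread("pics/scene0.png")[155:305,265:398]; b=cv2.imread("pics/top0.png")[125:292,290:400]
a=cv2.resize(a,None,fx=3.0,fy=4,interpolation=cv2.INTER_CUBIC);b=cv2.resize(b,None,fx=3.5,fy=3.5,interpolation=cv2.INTER_CUBIC)
h=600;c=np.zeros((h,a.shape[1]+b.shape[1],3),np.uint8);c[:a.shape[0],:a.shape[1]]=a;c[:b.shape[0],a.shape[1]:]=b;print(a.shape,b.shape)
cv2.imwrite("pics/crop1.png",c)
```

```text
(600, 399, 3) (584, 385, 3)
```

View pics/crop1.png

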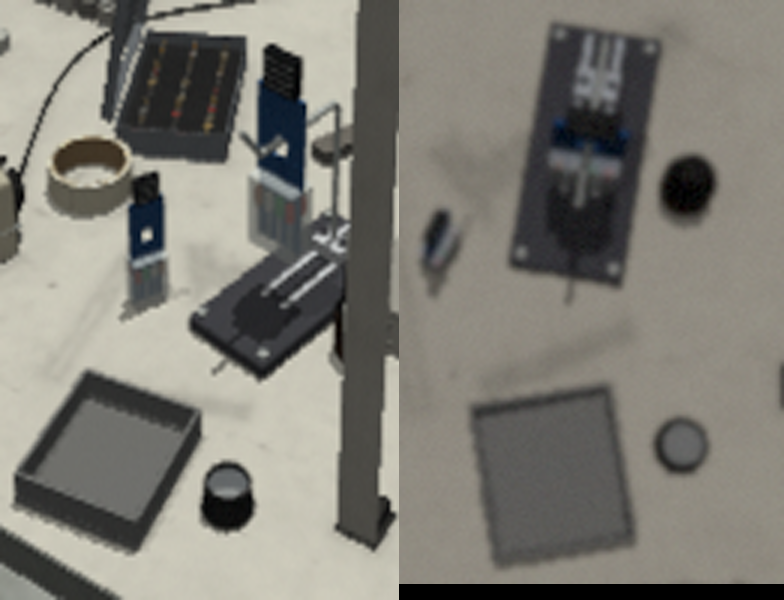

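```bash
cat > h.py <<'E'
import numpy as np, cv2
from workcell import viewer,status
def bp(n,uv,z,m=None):
    m=m or viewer.camera_model(n);R=np.array(m["R"]);t=np.array(m["t"])
    d=R.T@np.array([(uv[0]-m["cx"])/m["fx"],(uv[1]-m["cy"])/m["fy"],1]);c=-R.T@t
    return c+d*(z-c[2])/d[2]
def pj(n,X,m=None):
    m=m or viewer.camera_model(n);p=np.array(m["R"])@X+np.array(m["t"]);return np.array([m["fx"]*p[0]/p[2]+m["cx"],m["fy"]*p[1]/p[2]+m["cy"]])
E
python3 - <<'E'
from h import *
np.set_printoptions(precision=4,suppress=True)
T=lambda x,y:((x-399+.5)/3.5-.5+290,(y+.5)/3.5-.5+125)
S=lambda x,y:((x+.5)/3-.5+265,(y+.5)/4-.5+155)
pl=np.array([bp("top",T(*p),.012) for p in [(555,25),(661,42),(619,284),(511,267)]])
tr=np.array([bp("top",T(*p),.022) for p in [(472,407),(610,388),(634,543),(498,565)]])
trs=np.array([bp("scene",S(*p),.022) for p in [(88,372),(200,413),(134,550-30),(17,478)]])
print("plate",pl,"\ntray",tr,tr.mean(0),"\nscene tray",trs,trs.mean(0))
f=(pl[2]+pl[3])/2;r=(pl[0]+pl[1])/2;u=(f-r)/np.linalg.norm(f-r);c=pl.mean(0)
o=c-u*.015; print("len",np.linalg.norm(f-r),np.linalg.norm(pl[0]-pl[1]),"u",u,"stand o",o,np.degrees(np.arctan2(-u[1],-u[0])))
pls=np.array([bp("scene",S(*p),.012) for p in [(191,322),(262,365)]]);print("scene front corners",pls)
for n,p,z in [("grip",(590,107),.195),("griplow",(590,133),.167),("box front",(584,168),.105),("wiretip",(580,204),.156),]: print(n,bp("top",T(*p),z))
for n,p,z in [("bottle",(688,170),.069),("loupe",(682,443),.021),("small",(437,222),.09)]: print(n,bp("top",T(*p),z))
for n,p,z in [("grip top mid",(282,50),.195),("wiretip",(243,137),.159),("wirebend",(262,157),.132),("loupe",(228,482),.021)]: print("S",n,bp("scene",S(*p),z))
print("shelf post foot scene",bp("scene",(387,284),0),bp("top",(405,238),0), "shelf top corner", bp("scene",(390,130),.2))
q=status.get_obs()["ee_rot"];from scipy.spatial.transform import Rotation as Ro;print(Ro.from_quat(q).as_matrix())
E
```

```text
plate [[ 0.7737 -0.2393  0.012 ]
 [ 0.7581 -0.3228  0.012 ]
 [ 0.5641 -0.283   0.012 ]
 [ 0.5789 -0.2005  0.012 ]] 
tray [[ 0.471  -0.1692  0.022 ]
 [ 0.4833 -0.2728  0.022 ]
 [ 0.3688 -0.2868  0.022 ]
 [ 0.3549 -0.1866  0.022 ]] [ 0.4195 -0.2288  0.022 ] 
scene tray [[ 0.4675 -0.1721  0.022 ]
 [ 0.4811 -0.2747  0.022 ]
 [ 0.3701 -0.2871  0.022 ]
 [ 0.3525 -0.1894  0.022 ]] [ 0.4178 -0.2308  0.022 ]
len 0.19828920141031983 0.0849979598062017 u [-0.9802  0.198   0.    ] stand o [ 0.6834 -0.2644  0.012 ] -11.41731259542855
scene front corners [[ 0.5742 -0.2059  0.012 ]
 [ 0.5644 -0.2842  0.012 ]]
grip [ 0.6498 -0.253   0.195 ]
griplow [ 0.6401 -0.2543  0.167 ]
box front [ 0.632  -0.2533  0.105 ]
wiretip [ 0.5936 -0.2468  0.156 ]
bottle [ 0.6385 -0.3323  0.069 ]
loupe [ 0.4413 -0.3252  0.021 ]
small [ 0.5978 -0.1473  0.09  ]
S grip top mid [ 0.6435 -0.2541  0.195 ]
S wiretip [ 0.5838 -0.2521  0.159 ]
S wirebend [ 0.6133 -0.2535  0.132 ]
S loupe [ 0.4375 -0.3279  0.021 ]
shelf post foot scene [ 0.4896 -0.4213  0.    ] [ 0.4762 -0.4214  0.    ] shelf top corner [ 0.914  -0.2087  0.2   ]
[[-0.9313  0.3642 -0.0004]
 [ 0.3642  0.9313 -0.0012]
 [-0.0001 -0.0013 -1.    ]]
```

Call:
play_rows(
  plan=[0,0,0,0,0,-0.06,1,0,0,0,0,0,-0.1,1,5,0,0,0,0,-0.1,1,0,0,10,-0.09,-0.08,-0.1,1,0,0,20,-0.17,-0.16,-0.1,1,0,0,30,-0.26,-0.235,-0.1,1,0,0,40,-0.346,-0.313,-0.1,1,0,0,40,-0.346,-0.313,-0.1,1,0,0,50,-0.43,-0.39,-0.1,1,0,0,60,-0.52,-0.47,-0.1,1,0,0,70,-0.6,-0.55,-0.1,1,0,0,80,-0.66,-0.6,-0.1,1,0,0,80,-0.692,-0.627,-0.1,1,0,0,80,-0.692,-0.627,-0.1,1,0,0,80,-0.692,-0.627,-0.1,1,0,0,80,-0.692,-0.627,-0.1,1,0,0,80,-0.692,-0.627,-0.1,1,0,0,80,-0.692,-0.627,-0.1,1],
  squeeze=20,
)

```text
clock: 2.35
position: [0.6446, -0.2553, 0.3204]
ee_rot: [0.773, 0.634, -0.0, -0.0]
ft_force: [0.8, -0.0, 1.5]
grip_width: 0.998
grasp_force: 0.0
```

Run:
```python
from h import *
m=viewer.camera_model("wrist");w=viewer.camera("wrist");cv2.imwrite("pics/w1.png",w[:,:,::-1])
print({k:np.round(v,4).tolist() for k,v in m.items()})
for z,n in[(.195,"griptop"),(.132,"wire")]: print(n,pj("wrist",np.array([.644,-.2545,z]),m))
```

```text
{'fx': 288.3938, 'fy': 288.3938, 'cx': 320.2771, 'cy': 200.3626, 'R': [[0.9806, -0.1961, -0.0007], [-0.1874, -0.938, 0.2915], [-0.0578, -0.2858, -0.9566]], 't': [-0.6824, -0.1857, 0.4389]}
griptop [319.16879132 189.50941426]
wire [319.39543318 176.17206553]
```

View pics/w1.png

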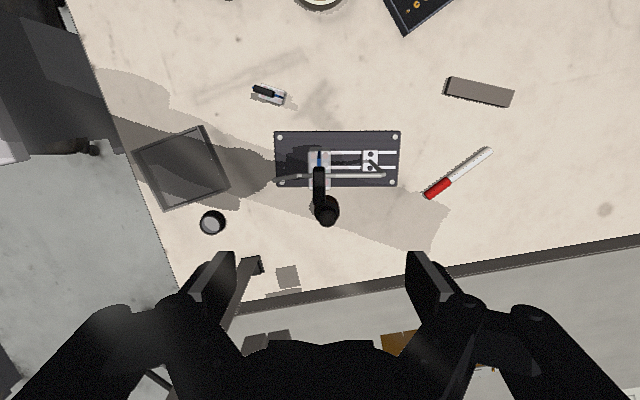

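Run:
```python
import cv2
a=cv2.imread("pics/w1.png")[125:225,265:405];cv2.imwrite("pics/w1c.png",cv2.resize(a,None,fx=5,fy=5,interpolation=cv2.INTER_CUBIC))
```

```text
(no output)
```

View pics/w1c.png

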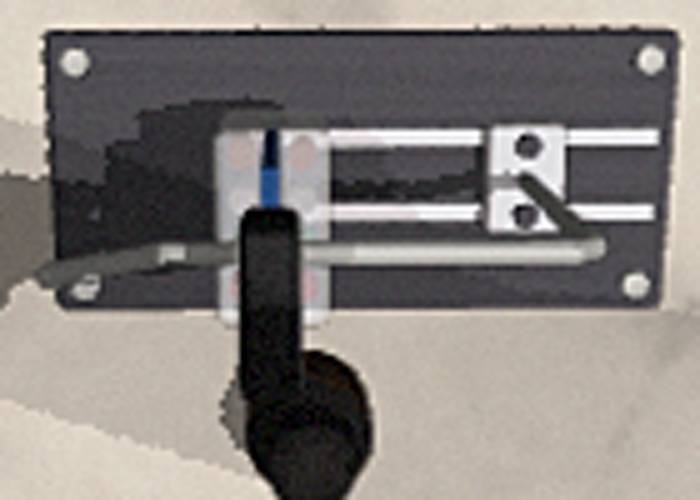

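Run:
```python
from h import *
np.set_printoptions(precision=1,suppress=True)
m=viewer.camera_model("wrist")
C=lambda uv:(np.array(uv)+.5-[265,125])*5-.5
I=lambda x,y:((x+.5)/5-.5+265,(y+.5)/5-.5+125)
ux=np.array([.9802,-.198,0]);uy=np.array([.198,.9802,0])
c=np.array([.644,-.2545,0])
for z in(.195,.167):
  print(z,[C(pj("wrist",c+a*ux+b*uy+[0,0,z],m)) for a,b in[(-.006,.018),(.006,.018),(.006,-.018),(-.006,-.018)]])
np.set_printoptions(precision=4,suppress=True)
o=np.array([.6834,-.2644,0])
for n,p,z in [("bend",(182,252),.135),("bend2",(160,254),.135),("tip",(45,273),.159),("wirerear",(600,247),.132),("wire near pack",(345,252),.132),("grip c @.195",(270,330),.195),("bottle top",(310,440),.069),
 ("plate RL",(665,33),.012),("plate FL",(45,33),.012),("plate FR",(58,306),.012),("plate RR",(665,306),.012),("cardlow",(269,130),.105)]:
  w=bp("wrist",I(*p),z,m);print(n,w,"stand",np.round([(w-o)@ux*1000,(w-o)@uy*1000],1))
```

```text
0.195 [array([239.1, 196. ]), array([301.7, 195.7]), array([301.9, 375.2]), array([241.6, 375.4])]
0.167 [array([243.3, 172.7]), array([300.3, 172.4]), array([300.5, 337.4]), array([245.4, 337.6])]
bend [ 0.6216 -0.2559  0.135 ] stand [-62.3  -3.9]
bend2 [ 0.6164 -0.2553  0.135 ] stand [-67.5  -4.4]
tip [ 0.5937 -0.2497  0.159 ] stand [-90.9  -3.3]
wirerear [ 0.7189 -0.2755  0.132 ] stand [37.  -3.8]
wire near pack [ 0.6593 -0.2644  0.132 ] stand [-23.6  -4.8]
grip c @.195 [ 0.642  -0.2629  0.195 ] stand [-40.9  -6.8]
bottle top [ 0.6383 -0.3316  0.069 ] stand [-30.9 -74.8]
plate RL [ 0.7688 -0.2431  0.012 ] stand [79.5 37.7]
plate FL [ 0.5812 -0.2042  0.012 ] stand [-112.1   38.8]
plate FR [ 0.5636 -0.2895  0.012 ] stand [-112.5  -48.3]
plate RR [ 0.7578 -0.3296  0.012 ] stand [ 85.9 -49.2]
cardlow [ 0.6465 -0.2358  0.105 ] stand [-41.9  20.7]
```

The pack hangs about 41 mm in front of the stand's origin. The bend is at roughly 65 mm and the tip at about 91 mm. I'll go down over the finger grip with the fingers half open.

Call:
play_rows(
  plan=[0,0,0,-0.006,-0.001,0.03,0.5,0,0,0,-0.006,-0.001,0.05,0.5,0,0,0,-0.006,-0.001,0.07,0.5,0,0,0,-0.006,-0.001,0.09,0.5,0,0,0,-0.006,-0.001,0.1,0.5,0,0,0,-0.006,-0.001,0.11,0.5,0,0,0,-0.006,-0.001,0.12,0.5,0,0,0,-0.006,-0.001,0.13,0.5,0,0,0,-0.006,-0.001,0.139,0.5,0,0,0,-0.006,-0.001,0.139,0.5,0,0,0,-0.006,-0.001,0.139,0.5],
  squeeze=20,
)

```text
clock: 3.78
position: [0.6417, -0.2597, 0.1824]
ee_rot: [0.774, 0.634, 0.0, 0.0]
ft_force: [-0.2, -0.5, -0.5]
grip_width: 0.494
grasp_force: 0.0
```

Run:
```python
from h import *
o=status.get_obs();print(o["position"],o["ft_force"],o["grip_width"])
w=viewer.camera("wrist")[150:400,200:450];s=viewer.camera("scene")[130:230,310:410]
w=cv2.resize(w,(400,400),interpolation=cv2.INTER_CUBIC);s=cv2.resize(s,(400,400),interpolation=cv2.INTER_CUBIC)
cv2.imwrite("pics/p2.png",np.hstack([w,s])[:,:,::-1])
```

```text
[ 0.64174674 -0.25966366  0.18235223] [-0.2152491  -0.51473295 -0.4780291 ] 0.4936130939500099
```

View pics/p2.png

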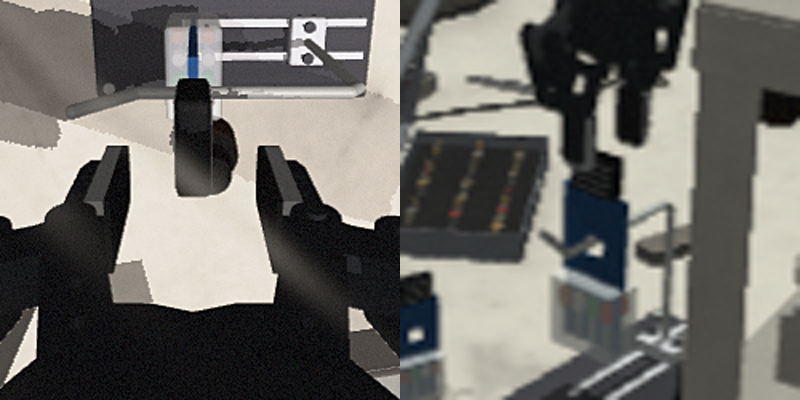

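Run:
```python
from h import *
np.set_printoptions(precision=0,suppress=True)
p=np.array([.6417,-.2597,0]);ux=np.array([.98,-.197,0]);uy=np.array([.197,.98,0])
g=np.array([.642,-.2605,0])
C=lambda X:(pj("scene",X)-[310,130])*4
W=lambda X:(pj("wrist",X)-[200,150])*1.6
for z in(.165,.175,.185):print("tips",z,[C(p+a*ux+b*uy+[0,0,z]) for a,b in[(-.021,.011),(-.021,-.011),(.021,.011),(.021,-.011)]],"W",[W(p+a*ux+b*uy+[0,0,z]) for a,b in[(-.021,.011),(-.021,-.011)]])
for z in(.195,.167):print("grip",z,[C(g+a*ux+b*uy+[0,0,z]) for a,b in[(-.006,.018),(.006,.018),(.006,-.018),(-.006,-.018)]],[W(g+a*ux+b*uy+[0,0,z]) for a,b in[(-.006,.018),(.006,.018),(.006,-.018),(-.006,-.018)]])
```

```text
tips 0.165 [array([165., 200.]), array([191., 210.]), array([208., 179.]), array([234., 189.])] W [array([138., 108.]), array([140., 159.])]
tips 0.175 [array([165., 186.]), array([192., 196.]), array([209., 165.]), array([235., 175.])] W [array([135., 117.]), array([137., 170.])]
tips 0.185 [array([165., 171.]), array([192., 182.]), array([209., 151.]), array([235., 161.])] W [array([131., 128.]), array([134., 183.])]
grip 0.195 [array([175., 146.]), array([187., 141.]), array([231., 157.]), array([218., 163.])] [array([174., 122.]), array([211., 122.]), array([209., 217.]), array([175., 217.])]
grip 0.167 [array([174., 186.]), array([186., 180.]), array([229., 197.]), array([217., 203.])] [array([177.,  94.]), array([208.,  94.]), array([207., 178.]), array([178., 178.])]
```

Run:
```python
from h import *
from scipy.optimize import least_squares
np.set_printoptions(precision=4,suppress=True)
m1={'fx':288.3938,'fy':288.3938,'cx':320.2771,'cy':200.3626,'R':[[.9806,-.1961,-.0007],[-.1874,-.938,.2915],[-.0578,-.2858,-.9566]],'t':[-.6824,-.1857,.4389]}
m2=viewer.camera_model("wrist")
print(manip.tip_extent if 0 else "", np.round(-np.array(m2["R"]).T@m2["t"],4), np.round(-np.array(m1["R"]).T@m1["t"],4))
ux=np.array([.98,-.197,0]);uy=np.array([.197,.98,0])
def r(q):
    c=np.array([q[0],q[1],q[2]]); 
    f=lambda m,b,dz:pj("wrist",c+b*uy+[0,0,dz],m)
    return [f(m1,.018,-.014)[1]-(125+210.5/5-.5), f(m1,-.018,.014)[1]-(125+390/5), f(m2,.018,-.014)[1]-(150+80/1.6), f(m2,-.018,.014)[1]-(150+195/1.6), f(m2,0,0)[0]-(200+194/1.6)]
s=least_squares(r,[.643,-.257,.181]);print(s.x,s.fun)
w=np.array([.6433,-.259,.132]);print("wire row in p2",(pj("wrist",w+.03*ux,m2)-[200,150])*1.6,"card low +y",(pj("wrist",w*[1,1,0]+.026*uy+[0,0,.105],m2)-[200,150])*1.6)
from workcell import manip; print(manip.tip_extent)
```

```text
[ 0.6568 -0.187   0.3356] [ 0.6597 -0.1826  0.4735]
[ 0.6436 -0.2558  0.1741] [ 0.1653  2.8661 -1.706  -0.1255 -0.0024]
wire row in p2 [258.3284 103.4149] card low +y [194.1262  37.2036]
0.014
```

Call:
play_rows(
  plan=[0,0,0,0.002,0.0,0.001,0.5,0,0,0,0.004,0.001,0.002,0.4,0,0,0,0.004,0.001,0.004,0.3,0,0,0,0.004,0.001,0.005,0.27,0,0,0,0.004,0.001,0.005,0.25,0,0,0,0.004,0.001,0.005,0.25],
  squeeze=20,
)

```text
clock: 4.62
position: [0.6433, -0.2559, 0.177]
ee_rot: [0.774, 0.634, 0.0, 0.0]
ft_force: [-1.0, 0.4, 0.0]
grip_width: 0.252
grasp_force: 0.0
```

Run:
```python
from h import *
o=status.get_obs();print(o["position"],o["ft_force"],o["grip_width"])
w=viewer.camera("wrist")[170:330,240:400];s=viewer.camera("scene")[145:205,335:395]
w=cv2.resize(w,(400,400),interpolation=cv2.INTER_CUBIC);s=cv2.resize(s,(400,400),interpolation=cv2.INTER_CUBIC)
cv2.imwrite("pics/p3.png",np.hstack([w,s])[:,:,::-1])
```

```text
[ 0.64334171 -0.25590036  0.17703332] [-0.95777208  0.39648245  0.01296378] 0.25183326577201576
```

View pics/p3.png

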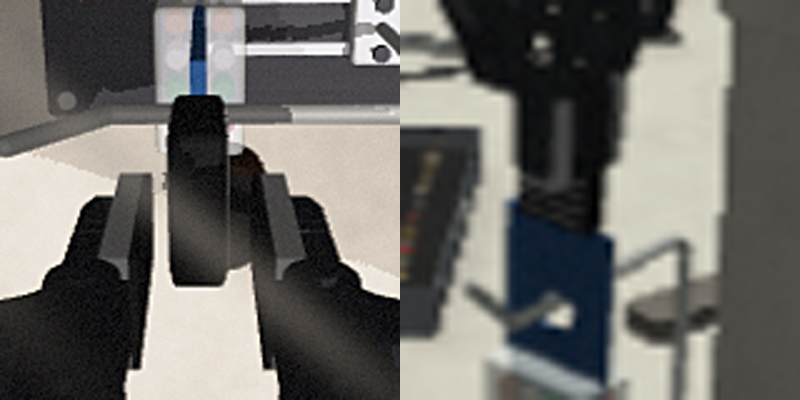

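Call:
play_rows(
  plan=[0,0,0,0.002,-0.001,0.002,0.25,0,0,0,0.003,-0.0015,0.003,0.25,0,0,0,0.003,-0.0015,0.003,0.22,0,0,0,0.003,-0.0015,0.003,0.2,0,0,0,0.003,-0.0015,0.003,0.18,0,0,0,0.003,-0.0015,0.003,0.16,0,0,0,0.003,-0.0015,0.003,0.14,0,0,0,0.003,-0.0015,0.003,0.12,0,0,0,0.003,-0.0015,0.003,0.1,0,0,0,0.003,-0.0015,0.003,0.05,0,0,0,0.003,-0.0015,0.003,0.0,0,0,0,0.003,-0.0015,0.003,0.0],
  squeeze=30,
)

```text
clock: 6.22
position: [0.6425, -0.2526, 0.174]
ee_rot: [0.774, 0.634, 0.0, -0.0]
ft_force: [-0.1, 0.3, 1.0]
grip_width: 0.126
grasp_force: 29.7
```

```bash
cat > feel.py <<'E'
from h import *
import sys
n=int(sys.argv[1]) if len(sys.argv)>1 else 6
F=[];P=[]
for i in range(n):
    viewer.camera("top");o=status.get_obs();F.append(o["ft_force"]);P.append(o["position"])
F=np.array(F);f=F.mean(0);p=np.mean(P,0);ux=np.array([.98,-.197,0])
print("t",round(o["clock"],2),"p",np.round(p*1000,2),"F",np.round(f,2),"std",np.round(F.std(0),2),"Fx_s %.2f"%(f@ux),"x_s %.2f"%(1000*(p@ux-np.array([.6834,-.2669,0])@ux)),"gw",round(o["grip_width"],3))
E
python3 feel.py
```

```text
t 6.53 p [ 642.46 -252.61  173.99] F [ 0.15 -0.2   0.27] std [0.47 0.2  0.28] Fx_s 0.19 x_s -42.94 gw 0.129
```

Call:
play_rows(
  plan=[0,0,0,0,0,-0.001,0,0,0,0,0,0,-0.002,0,0,0,0,0,0,-0.003,0,0,0,0,0,0,-0.004,0,0,0,0,0,0,-0.004,0,0,0,0,0,0,-0.004,0],
)

```text
clock: 7.28
position: [0.6425, -0.2526, 0.1779]
ee_rot: [0.774, 0.634, 0.0, -0.0]
ft_force: [0.7, 0.2, -1.8]
grip_width: 0.131
grasp_force: 29.5
```

```bash
python3 feel.py
```

```text
t 7.58 p [ 642.44 -252.58  177.93] F [-0.18 -0.11 -0.89] std [0.5  0.54 0.37] Fx_s -0.16 x_s -42.96 gw 0.129
```

Call:
play_rows(
  plan=[0,0,0,0,0,-0.001,0,0,0,0,0,0,-0.002,0,0,0,0,0,0,-0.003,0,0,0,0,0,0,-0.003,0],
)

```text
clock: 8.07
position: [0.6425, -0.2526, 0.1811]
ee_rot: [0.774, 0.634, 0.0, 0.0]
ft_force: [0.5, -0.2, -1.2]
grip_width: 0.127
grasp_force: 29.5
```

```bash
python3 feel.py 4
```

```text
t 8.28 p [ 642.46 -252.6   180.98] F [-0.17 -0.25 -0.89] std [0.32 0.52 0.77] Fx_s -0.12 x_s -42.93 gw 0.131
```

Call:
play_rows(
  plan=[0,0,0,0,0,-0.0005,0,0,0,0,0,0,-0.001,0,0,0,0,0,0,-0.001,0],
)

```text
clock: 8.65
position: [0.6425, -0.2526, 0.182]
ee_rot: [0.774, 0.634, 0.0, 0.0]
ft_force: [1.3, 0.9, -1.8]
grip_width: 0.127
grasp_force: 29.5
```

```bash
python3 feel.py 4
```

```text
t 8.85 p [ 642.48 -252.6   181.98] F [-0.27 -0.52 -0.62] std [0.53 0.26 0.8 ] Fx_s -0.17 x_s -42.92 gw 0.127
```

Call:
play_rows(
  plan=[0,0,0,0,0,-0.0003,0,0,0,0,0,0,-0.0007,0,0,0,0,0,0,-0.0007,0],
)

```text
clock: 9.22
position: [0.6425, -0.2526, 0.1826]
ee_rot: [0.774, 0.634, 0.0, -0.0]
ft_force: [-0.1, 0.5, -1.6]
grip_width: 0.128
grasp_force: 29.5
```

```bash
python3 feel.py 4
```

```text
t 9.43 p [ 642.46 -252.58  182.62] F [ 0.36  0.03 -1.38] std [0.44 0.55 0.31] Fx_s 0.35 x_s -42.95 gw 0.129
```

Call:
play_rows(
  plan=[0,0,0,0,0,-0.0004,0,0,0,0,0,0,-0.0007,0,0,0,0,0,0,-0.0007,0],
)

```text
clock: 9.8
position: [0.6424, -0.2525, 0.1831]
ee_rot: [0.774, 0.634, -0.0, -0.0]
ft_force: [1.7, 0.1, -4.2]
grip_width: 0.129
grasp_force: 29.2
```

```bash
python3 feel.py 6
```

```text
t 10.1 p [ 642.46 -252.53  183.19] F [ 1.6  -0.71 -4.87] std [0.45 0.15 0.72] Fx_s 1.71 x_s -42.95 gw 0.133
```

Call:
play_rows(
  plan=[0,0,0,0,0,0.0025,0,0,0,0,0,0,0.0047,0,0,0,0,0,-0.003,0.0047,0,0,0,0,0,-0.006,0.0047,0,0,0,0,0,-0.009,0.0047,0,0,0,0,0,-0.012,0.0047,0,0,0,0,0,-0.014,0.0047,0,0,0,0,0,-0.014,0.0047,0],
)

```text
clock: 11.1
position: [0.6286, -0.2498, 0.1788]
ee_rot: [0.774, 0.634, 0.0, -0.0]
ft_force: [0.4, -0.3, -0.8]
grip_width: 0.128
grasp_force: 29.7
```

```bash
python3 feel.py 6
```

```text
t 11.4 p [ 628.79 -249.82  178.67] F [-0.1   0.05 -1.13] std [0.33 0.68 0.45] Fx_s -0.10 x_s -56.88 gw 0.126
```

Call:
play_rows(
  plan=[0,0,0,0,-0.0015,0,0,0,0,0,0,-0.003,0,0,0,0,0,0,-0.003,0,0],
)

```text
clock: 11.78
position: [0.6257, -0.2493, 0.1787]
ee_rot: [0.774, 0.634, 0.0, -0.0]
ft_force: [-0.2, 0.3, -1.0]
grip_width: 0.13
grasp_force: 29.7
```

```bash
python3 feel.py 4
```

```text
t 11.97 p [ 625.8  -249.21  178.7 ] F [ 0.06 -0.32 -1.37] std [0.15 0.79 0.25] Fx_s 0.13 x_s -59.93 gw 0.129
```

Call:
play_rows(
  plan=[0,0,0,0,-0.0006,0,0,0,0,0,0,-0.0012,0,0,0,0,0,0,-0.0012,0,0],
)

```text
clock: 12.35
position: [0.6245, -0.249, 0.1787]
ee_rot: [0.774, 0.634, 0.0, -0.0]
ft_force: [0.0, 0.7, -1.4]
grip_width: 0.131
grasp_force: 29.7
```

```bash
python3 feel.py 4
```

```text
t 12.55 p [ 624.62 -248.99  178.68] F [-0.11 -0.29 -0.92] std [0.34 0.55 0.5 ] Fx_s -0.05 x_s -61.13 gw 0.135
```

Still free at 61 mm, so I'll continue in 1.2 mm steps.

Call:
play_rows(
  plan=[0,0,0,0,-0.0006,0,0,0,0,0,0,-0.0012,0,0,0,0,0,0,-0.0012,0,0],
)

```text
clock: 12.92
position: [0.6234, -0.2488, 0.1787]
ee_rot: [0.774, 0.634, 0.0, -0.0]
ft_force: [0.4, -0.3, -1.0]
grip_width: 0.129
grasp_force: 29.7
```

```bash
python3 feel.py 4
```

```text
t 13.12 p [ 623.45 -248.76  178.69] F [ 0.22  0.16 -0.88] std [0.25 0.3  0.16] Fx_s 0.18 x_s -62.33 gw 0.13
```

Call:
play_rows(
  plan=[0,0,0,0,-0.0006,0,0,0,0,0,0,-0.0012,0,0,0,0,0,0,-0.0012,0,0],
)

```text
clock: 13.5
position: [0.6222, -0.2485, 0.1787]
ee_rot: [0.774, 0.634, 0.0, -0.0]
ft_force: [0.1, 0.5, -0.9]
grip_width: 0.128
grasp_force: 29.7
```

```bash
python3 feel.py 4
```

```text
t 13.7 p [ 622.26 -248.52  178.68] F [ 0.46  0.09 -0.71] std [0.42 0.62 0.52] Fx_s 0.43 x_s -63.53 gw 0.126
```

Call:
play_rows(
  plan=[0,0,0,0,-0.0006,0,0,0,0,0,0,-0.0012,0,0,0,0,0,0,-0.0012,0,0],
)

```text
clock: 14.08
position: [0.621, -0.2483, 0.1787]
ee_rot: [0.774, 0.634, 0.0, -0.0]
ft_force: [-0.5, 0.6, -0.6]
grip_width: 0.122
grasp_force: 29.7
```

```bash
python3 feel.py 5
```

```text
t 14.32 p [ 621.09 -248.29  178.68] F [ 0.11 -0.4  -1.03] std [0.4  0.43 0.38] Fx_s 0.19 x_s -64.73 gw 0.13
```

Call:
play_rows(
  plan=[0,0,0,0,-0.0006,0,0,0,0,0,0,-0.0012,0,0,0,0,0,0,-0.0012,0,0],
)

```text
clock: 14.7
position: [0.6199, -0.248, 0.1787]
ee_rot: [0.774, 0.634, 0.0, -0.0]
ft_force: [0.5, 0.6, -1.2]
grip_width: 0.134
grasp_force: 29.7
```

```bash
python3 feel.py 5
```

```text
t 14.95 p [ 619.93 -248.05  178.69] F [-0.24 -0.68 -0.39] std [0.52 0.34 0.23] Fx_s -0.11 x_s -65.92 gw 0.129
```

Call:
play_rows(
  plan=[0,0,0,0,-0.0006,0,0,0,0,0,0,-0.0012,0,0,0,0,0,0,-0.0012,0,0],
)

```text
clock: 15.32
position: [0.6187, -0.2478, 0.1787]
ee_rot: [0.774, 0.634, 0.0, -0.0]
ft_force: [-0.9, -0.2, -0.2]
grip_width: 0.128
grasp_force: 29.7
```

```bash
python3 feel.py 6
```

```text
t 15.62 p [ 618.74 -247.82  178.68] F [ 0.19  0.06 -0.75] std [0.43 0.43 0.52] Fx_s 0.17 x_s -67.13 gw 0.126
```

Call:
play_rows(
  plan=[0,0,0,0,-0.0006,0,0,0,0,0,0,-0.0012,0,0,0,0,0,0,-0.0012,0,0],
)

```text
clock: 16.0
position: [0.6175, -0.2476, 0.1787]
ee_rot: [0.774, 0.634, 0.0, -0.0]
ft_force: [-0.1, -0.0, -0.4]
grip_width: 0.132
grasp_force: 29.7
```

```bash
python3 feel.py 6
```

```text
t 16.3 p [ 617.57 -247.58  178.68] F [-0.03  0.38 -1.03] std [0.34 0.74 0.68] Fx_s -0.10 x_s -68.32 gw 0.131
```

Call:
play_rows(
  plan=[0,0,0,0,-0.0006,0,0,0,0,0,0,-0.0012,0,0,0,0,0,0,-0.0012,0,0],
)

```text
clock: 16.68
position: [0.6163, -0.2474, 0.1787]
ee_rot: [0.774, 0.634, 0.0, -0.0]
ft_force: [0.8, 1.1, -0.6]
grip_width: 0.126
grasp_force: 29.7
```

```bash
python3 feel.py 6
```

```text
t 16.98 p [ 616.39 -247.34  178.67] F [-0.07 -0.08 -0.75] std [0.79 0.35 0.37] Fx_s -0.06 x_s -69.52 gw 0.127
```

Call:
play_rows(
  plan=[0,0,0,0,-0.0006,0,0,0,0,0,0,-0.0012,0,0,0,0,0,0,-0.0012,0,0],
)

```text
clock: 17.35
position: [0.6152, -0.2471, 0.1788]
ee_rot: [0.774, 0.634, 0.0, 0.0]
ft_force: [0.2, 0.4, -0.6]
grip_width: 0.135
grasp_force: 29.7
```

```bash
python3 feel.py 6
```

```text
t 17.65 p [ 615.22 -247.12  178.69] F [-0.07 -0.17 -0.77] std [0.43 0.22 0.56] Fx_s -0.03 x_s -70.71 gw 0.132
```

Call:
play_rows(
  plan=[0,0,0,0,-0.0006,0,0,0,0,0,0,-0.0012,0,0,0,0,0,0,-0.0012,0,0],
)

```text
clock: 18.02
position: [0.6141, -0.2469, 0.1787]
ee_rot: [0.774, 0.634, 0.0, 0.0]
ft_force: [-0.1, 0.0, -0.2]
grip_width: 0.129
grasp_force: 29.7
```

```bash
python3 feel.py 6
```

```text
t 18.32 p [ 614.07 -246.89  178.72] F [ 0.95 -0.28 -0.45] std [0.37 0.33 0.32] Fx_s 0.98 x_s -71.89 gw 0.132
```

Call:
play_rows(
  plan=[0,0,0,0,-0.0004,0,0,0,0,0,0,-0.0008,0,0,0,0,0,0,-0.0008,0,0],
)

```text
clock: 18.7
position: [0.6133, -0.2467, 0.1787]
ee_rot: [0.774, 0.634, 0.0, 0.0]
ft_force: [0.8, -1.0, -0.6]
grip_width: 0.131
grasp_force: 29.7
```

```bash
python3 feel.py 6
```

```text
t 19.0 p [ 613.27 -246.71  178.69] F [ 0.91 -0.21 -0.58] std [0.34 0.46 0.25] Fx_s 0.93 x_s -72.70 gw 0.132
```

Call:
play_rows(
  plan=[0,0,0,0,-0.0004,0,0,0,0,0,0,-0.0008,0,0,0,0,0,0,-0.0008,0,0],
)

```text
clock: 19.38
position: [0.6125, -0.2466, 0.1787]
ee_rot: [0.774, 0.634, 0.0, 0.0]
ft_force: [2.1, 0.2, 0.0]
grip_width: 0.134
grasp_force: 29.8
```

```bash
python3 feel.py 6
```

```text
t 19.68 p [ 612.48 -246.57  178.71] F [ 1.49 -0.27 -0.1 ] std [0.41 0.38 0.25] Fx_s 1.51 x_s -73.50 gw 0.13
```

Call:
play_rows(
  plan=[0,0,0,0,0,-0.0006,0,0,0,0,0,0,-0.0012,0,0,0,0,0,0,-0.0018,0,0,0,0,0,0,-0.0018,0],
)

```text
clock: 20.18
position: [0.6123, -0.2466, 0.1805]
ee_rot: [0.774, 0.634, -0.0, -0.0]
ft_force: [0.6, -1.2, 0.0]
grip_width: 0.134
grasp_force: 29.7
```

```bash
python3 feel.py 6
```

```text
t 20.48 p [ 612.36 -246.57  180.43] F [ 0.69 -0.08 -0.4 ] std [0.52 0.19 0.39] Fx_s 0.70 x_s -73.62 gw 0.132
```

Call:
play_rows(
  plan=[0,0,0,0,0,-0.0007,0,0,0,0,0,-0.001,-0.0017,0,0,0,0,0,-0.002,-0.0027,0,0,0,0,0,-0.003,-0.0037,0,0,0,0,0,-0.004,-0.0047,0,0,0,0,0,-0.004,-0.0047,0],
)

```text
clock: 21.22
position: [0.6085, -0.2458, 0.1853]
ee_rot: [0.774, 0.634, 0.0, -0.0]
ft_force: [-0.0, 0.1, -0.6]
grip_width: 0.133
grasp_force: 29.7
```

```bash
python3 feel.py 6
```

```text
t 21.52 p [ 608.52 -245.78  185.17] F [ 0.31 -0.12  0.08] std [0.53 0.39 0.52] Fx_s 0.33 x_s -77.55 gw 0.131
```

Call:
play_rows(
  plan=[0,0,0,0,0,-0.0007,0,0,0,0,0,-0.001,-0.0017,0,0,0,0,0,-0.002,-0.0027,0,0,0,0,0,-0.003,-0.0037,0,0,0,0,0,-0.004,-0.0047,0,0,0,0,0,-0.004,-0.0047,0],
)

```text
clock: 22.28
position: [0.6046, -0.245, 0.19]
ee_rot: [0.774, 0.634, 0.0, -0.0]
ft_force: [0.2, -1.5, 0.1]
grip_width: 0.129
grasp_force: 29.7
```

```bash
python3 feel.py 6
```

```text
t 22.57 p [ 604.6  -244.99  189.85] F [ 0.02  0.03 -1.21] std [0.25 0.47 0.64] Fx_s 0.01 x_s -81.54 gw 0.131
```

Call:
play_rows(
  plan=[0,0,0,0,-0.001,-0.001,0,0,0,0,0,-0.002,-0.002,0,0,0,0,0,-0.003,-0.003,0,0,0,0,0,-0.004,-0.004,0,0,0,0,0,-0.005,-0.005,0,0,0,0,0,-0.005,-0.005,0],
)

```text
clock: 23.32
position: [0.5997, -0.2441, 0.195]
ee_rot: [0.774, 0.634, 0.0, 0.0]
ft_force: [0.1, 0.9, -0.6]
grip_width: 0.126
grasp_force: 29.7
```

```bash
python3 feel.py 6
```

```text
t 23.62 p [ 599.72 -244.    194.85] F [ 0.16  0.   -1.2 ] std [0.61 0.31 0.82] Fx_s 0.15 x_s -86.52 gw 0.133
```

Call:
play_rows(
  plan=[0,0,0,0,-0.001,-0.001,0,0,0,0,0,-0.002,-0.002,0,0,0,0,0,-0.003,-0.003,0,0,0,0,0,-0.004,-0.004,0,0,0,0,0,-0.005,-0.005,0,0,0,0,0,-0.006,-0.006,0,0,0,0,0,-0.006,-0.006,0],
)

```text
clock: 24.5
position: [0.5938, -0.2428, 0.201]
ee_rot: [0.774, 0.634, 0.0, 0.0]
ft_force: [0.8, -0.5, -1.0]
grip_width: 0.131
grasp_force: 29.7
```

```bash
python3 feel.py 6
```

```text
t 24.8 p [ 593.84 -242.81  200.85] F [ 0.01  0.24 -0.83] std [0.21 0.19 0.44] Fx_s -0.04 x_s -92.52 gw 0.128
```

Call:
play_rows(
  plan=[0,0,0,0,-0.001,-0.001,0,0,0,0,0,-0.002,-0.002,0,0,0,0,0,-0.003,-0.003,0,0,0,0,0,-0.004,-0.004,0,0,0,0,0,-0.005,-0.005,0,0,0,0,0,-0.006,-0.006,0,0,0,0,0,-0.007,-0.007,0,0,0,0,0,-0.008,-0.008,0,0,0,0,0,-0.009,-0.009,0,0,0,0,0,-0.01,-0.01,0,0,0,0,0,-0.011,-0.011,0,0,0,0,0,-0.013,-0.013,0,0,0,0,0,-0.013,-0.013,0],
)

```text
clock: 26.42
position: [0.581, -0.2403, 0.2141]
ee_rot: [0.774, 0.634, 0.0, 0.0]
ft_force: [-0.2, -0.6, -0.6]
grip_width: 0.127
grasp_force: 29.7
```

```bash
python3 feel.py 4
python3 - <<'E'
from h import *
s=viewer.camera("scene")[100:250,260:410]
w=viewer.camera("wrist")[100:400,160:460]
cv2.imwrite("pics/p4.png",np.hstack([cv2.resize(s,(400,400),interpolation=cv2.INTER_CUBIC),cv2.resize(w,(400,400))])[:,:,::-1])
E
```

```text
t 26.62 p [ 581.1  -240.23  213.89] F [ 0.09 -0.59 -0.96] std [0.4  0.53 0.68] Fx_s 0.21 x_s -105.50 gw 0.129
```

View pics/p4.png

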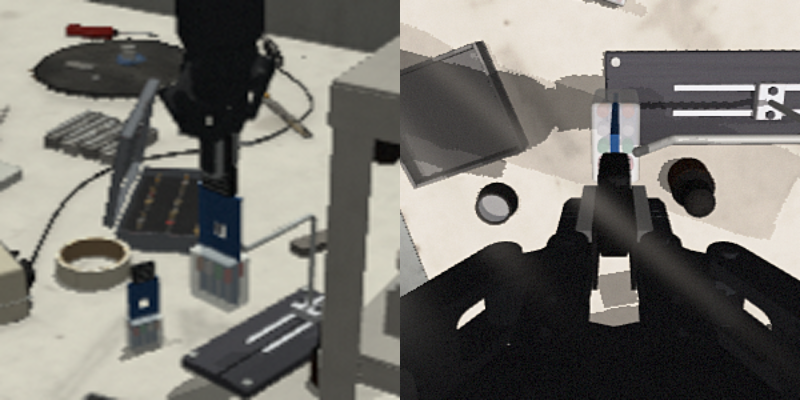

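The pack is off the hook: in the scene crop the wire tip (247,247) is behind the card, and in the wrist view it shows at (640,150), clear of the card. Next I'll carry the pack over the tray.

Call:
play_rows(
  plan=[0,0,0,-0.001,-0.008,0,0,0,0,0,-0.003,-0.022,0,0,0,0,0,-0.006,-0.042,0,0,0,0,0,-0.008,-0.062,0,0,0,0,0,-0.011,-0.082,0,0,0,0,0,-0.014,-0.102,0,0,0,0,0,-0.016,-0.122,0,0,0,0,0,-0.019,-0.14,0,0,0,0,0,-0.021,-0.154,0,0,0,0,0,-0.022,-0.161,0,0,0,0,0,-0.022,-0.161,0.015,0,0,0,0,-0.022,-0.161,0.03,0,0,0,0,-0.022,-0.161,0.045,0,0,0,0,-0.022,-0.161,0.055,0,0,0,0,-0.022,-0.161,0.055,0],
)

```text
clock: 28.6
position: [0.4185, -0.2301, 0.158]
ee_rot: [0.774, 0.634, -0.001, -0.001]
ft_force: [-0.3, -1.1, -1.2]
grip_width: 0.132
grasp_force: 29.7
```

```bash
python3 feel.py 4
python3 - <<'E'
from h import *
s=viewer.camera("scene")[195:315,245:395]
t=viewer.camera("top")[160:310,270:420]
cv2.imwrite("pics/p5.png",np.hstack([cv2.resize(s,(400,400),interpolation=cv2.INTER_CUBIC),cv2.resize(t,(400,400),interpolation=cv2.INTER_CUBIC)])[:,:,::-1])
E
```

```text
t 28.8 p [ 419.1  -230.28  159.07] F [-0.23 -0.08 -0.28] std [0.25 0.33 0.66] Fx_s -0.21 x_s -266.23 gw 0.131
```

View pics/p5.png

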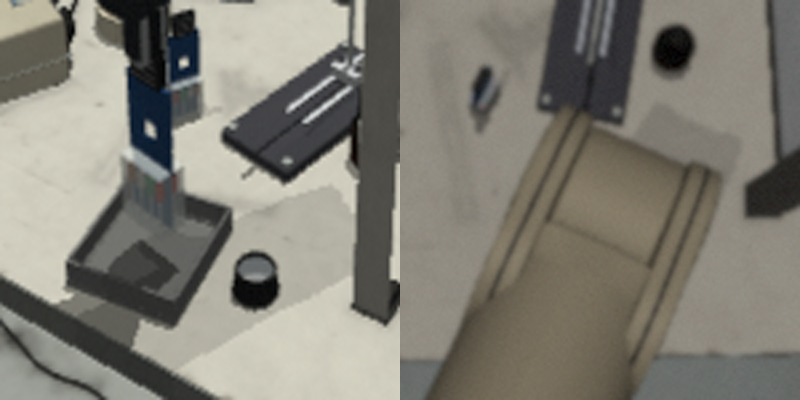

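The pack is upright over the tray (about (155,225) in the crop) and nothing else has been disturbed. I'll lower it gently.

Call:
play_rows(
  plan=[0,0,0,0,0,0.008,0,0,0,0,0,0,0.016,0,0,0,0,0,0,0.022,0,0,0,0,0,0,0.026,0,0,0,0,0,0,0.029,0,0,0,0,0,0,0.031,0,0,0,0,0,0,0.031,0],
)

```text
clock: 29.78
position: [0.4189, -0.2301, 0.1278]
ee_rot: [0.774, 0.634, 0.0, -0.0]
ft_force: [-0.0, -0.4, -1.5]
grip_width: 0.133
grasp_force: 29.7
```

```bash
python3 feel.py 4
```

```text
t 29.98 p [ 419.   -230.15  127.99] F [-0.38  0.22 -0.67] std [0.36 0.18 0.59] Fx_s -0.42 x_s -266.35 gw 0.127
```

Call:
play_rows(
  plan=[0,0,0,0,0,0.0005,0,0,0,0,0,0,0.001,0,0,0,0,0,0,0.0015,0,0,0,0,0,0,0.0015,0],
)

```text
clock: 30.48
position: [0.4189, -0.2301, 0.1263]
ee_rot: [0.774, 0.634, -0.0, -0.0]
ft_force: [-0.1, -0.3, -0.1]
grip_width: 0.127
grasp_force: 29.7
```

```bash
python3 feel.py 4
```

```text
t 30.68 p [ 418.9  -230.12  126.37] F [ 0.19 -0.06 -0.98] std [0.29 0.21 0.42] Fx_s 0.20 x_s -266.45 gw 0.127
```

Call:
play_rows(
  plan=[0,0,0,0,0,0.0005,0,0,0,0,0,0,0.001,0,0,0,0,0,0,0.001,0],
)

```text
clock: 31.05
position: [0.4191, -0.2302, 0.1255]
ee_rot: [0.774, 0.634, 0.0, 0.0]
ft_force: [0.3, -0.5, 1.3]
grip_width: 0.131
grasp_force: 30.0
```

```bash
python3 feel.py 4
```

```text
t 31.25 p [ 419.08 -230.2   125.53] F [ 0.14 -0.41  2.03] std [0.2  0.6  0.13] Fx_s 0.22 x_s -266.26 gw 0.129
```

The pack touched down at the expected height, so I'll open and back off straight up.

Call:
play_rows(
  plan=[0,0,0,0,0,0,0.13,0,0,0,0,0,0,0.16,0,0,0,0,0,0,0.2,0,0,0,0,0,0,0.3,0,0,0,0,0,0,0.45,0,0,0,0,0,0,0.55,0,0,0,0,0,0,0.6,0,0,0,0,0,-0.01,0.6,0,0,0,0,0,-0.03,0.6,0,0,0,0,0,-0.05,0.6,0,0,0,0,0,-0.08,0.6,0,0,0,0,0,-0.12,0.6,0,0,0,0,0,-0.15,0.6,0,0,0,0,0,-0.15,0.6,0,0,0,0,0,-0.15,0.6],
)

```text
clock: 33.12
position: [0.4187, -0.2301, 0.2752]
ee_rot: [0.774, 0.634, 0.0, -0.0]
ft_force: [0.2, 0.2, -0.3]
grip_width: 0.605
grasp_force: 0.0
```

Run:
```python
from h import *
s=viewer.camera("scene")[155:315,245:405]
w=viewer.camera("wrist")
print(status.get_obs()["ft_force"])
cv2.imwrite("pics/p6.png",np.hstack([cv2.resize(s,(400,400),interpolation=cv2.INTER_CUBIC),cv2.resize(w[:,120:520],(400,400))])[:,:,::-1])
```

```text
[0.25819874 0.36993576 0.40424516]
```

View pics/p6.png

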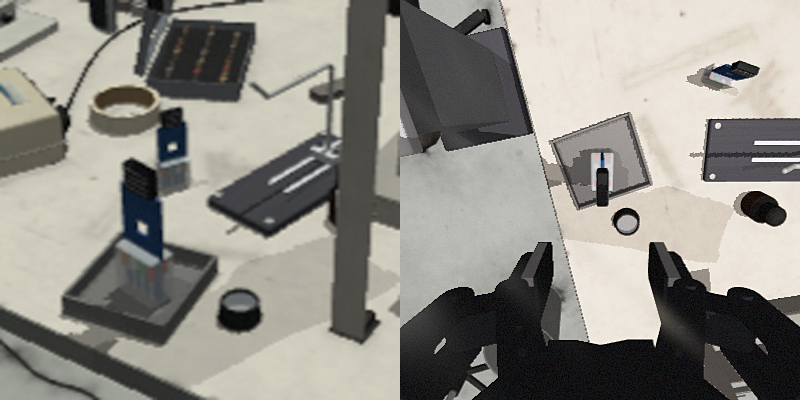

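The pack stands upright in the middle of the tray (about (145,250) in the scene crop, (602,175) in the wrist view). The gripper is clear, and the bottle, loupe and tape are where they were.

```bash
python3 -c "
from workcell import manip;print(manip.hand_in())"
```

```text
the job is handed in; nothing more can be done
None
```

The pack is off the hook and was standing upright near the middle of the grey tray at the last look, with the gripper clear; the bottle, loupe and tape roll looked unmoved, the wrist read under about 5 N whenever I checked at the hook, and the job is handed in (no verdict came back).

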